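Fetch the extruder die from under the box flap

TASK

First take the scraper off the die box and slide it blade first, fully home, into the slot of the wooden holder, leaving it there. Then lift the box's flap wide open, draw out the plate with the long grip (leave the one with the short grip in the box) and finish while still holding it in the gripper: upright, still, and a good hand's breadth clear above the middle of the round plaster bat. Leave the other things on the bench where they stand.

Things in the scene. Friction and masses are not known exactly. Their poses are not given: they have to be found in the camera images.
- box: Plywood die box fixed to the bench, 120 (x) x 166 (y) x 98 mm high, walls and floor 8 mm, closed by the flap. Origin: underside centre; x points to the hinge side, away from the robot (within 0.2 rad of world x). Inside, two plates stand on edge, parallel to the box's x, in open-topped grooves (1.5 mm play a side) at y = -30 and +30 mm; which is at which is random.
- flap (a joint): Angle of the flap in rad: 0 closed and level, grows as it opens upward and away from the robot, 1.57 upright, stop at 1.9. The hinge is stiff (about 0.18 N m): the flap (200 g) stays where it is left. The flap is a plywood board 122 x 168 x 8 mm; closed, its top is 106.5 mm above the bench.
- flap_bar (a point): Middle of the flap's round steel bar handle: 10 mm thick, 80 mm long, parallel to the box's y, 100 mm from the hinge (22 mm from the flap's free edge); its axis is 35 mm above the flap's top face.
- flap_hinge (a point): Middle of the flap's hinge axis, which runs along the box's y at the top of its far wall, 98.5 mm above the bench. In the flap's own frame (x away from the robot, z up when closed) the bar handle lies at x = -100, z = +43 mm from here.
- scraper: Loose scraper, 100 g, lying flat on the closed flap behind the bar handle and parallel to it within 0.2 rad, their middles about 58 mm apart; blade to the box's -y. Origin: underside centre of its wooden handle (100 x 22 x 20 mm high); x to the blade, z up. Stiff steel blade: 80 mm long beyond the handle, 56 wide (last 12 mm: 44), 3 thick, centred 10 mm above the underside. Balances 20 mm ahead.
- scraper_tip (a point): Middle of the front edge of the blade, 130 mm ahead of the scraper's origin and 10 mm above the handle's underside.
- holder: Wooden holder fixed to the bench, left or right of the box (random). Base board 250 (x) x 110 x 20 mm high; its half towards the robot is a bare ledge for the scraper's handle; the half away from it (x = +10 to +125 mm) carries a block, top 60 mm above the bench, with a level slot right through along x. Origin: underside centre; x points away from the robot (within 0.35 rad of world x).
- slot (a point): Centre of the slot's mouth in the block face towards the robot, 30 mm above the bench (10 mm above the ledge); x points into the slot, z up. The slot is 66 mm wide and 10 mm high; the blade goes in 80 mm until the end of the wooden handle meets the block.
- die: The plate to fetch: loose aluminium die, 96 (x) x 6 (y) x 64 mm high with a 30 x 28 mm window, 220 g, standing on edge in a groove of the box. On its top edge a long grip bar: 56 mm long, 12 thick, 16 high (64 to 80 mm above the underside; in the box its top is 88 mm above the bench, 10 below the rim). Origin: underside centre; z up, x parallel to the box's x.
- blank: The plate to leave: like the die, but solid and with a short grip, 22 mm long (12 mm thick, 16 mm high). Same origin and axes; stands in the other groove, 60 mm away.
- bat: Round plaster bat, 180 mm across, 30 mm high, fixed to the bench on the other side of the box from the holder. Origin: centre of its underside.
- tape: Bystander: ring of tape lying flat, 90 mm across, 24 mm high. Origin: underside centre.
- cup: Bystander: white cup, 68 mm across, 60 mm high. Origin: underside centre.
- stain_jar: Bystander: small glass jar between the box and the left-hand station, 36 mm across, 50 mm high. Origin: underside centre.
- cone: Bystander: small turned wooden stamp between the box and the right-hand station, 40 mm across, 46 mm high. Origin: underside centre.
- tube: Bystander: upright grey tube behind the box, 60 mm across, 90 mm high. Origin: underside centre.
Things that resemble listed ones, but are neither listed nor needed, are in the scene too. What is shaped like the scraper but red is not meant. There is more than one size of the box; the job needs the larger.

How it is judged:
By the outcome, as a careful person would: the job done as asked, in the order asked, and still so for the second after the job is handed in, while the arm keeps its last pose, push and grip.
It also fails if it takes over 72 s, if anything falls off the work surface, if the arm or the gripper's body presses on something with over 40 N, if the wrist force passes 120 N, or if a joint passes its speed limit or range.

ROBOT

A 6-joint arm with a two-finger parallel gripper is mounted at the origin on the work surface. World frame = base frame: x ahead of the robot, y to its left, z up, the work surface at z = 0. Lengths are in mm, angles in rad, forces in N, time in s.
With the tool pointing down it reaches from about 350 to 775 mm from the base axis. Payload 7.3 kg.
Tool frame: the origin (TCP) lies midway between the tips of the shut fingers; the grasp point (between the pads) lies 19 mm behind it; z points along the fingers, y is the line along which they close (so a half turn about z gives the same grasp; the last joint's range is limited). The gripper opens to 92 mm and grips with 3 to 60 N. Pads are 19 mm wide; open, the fingers measure 130 mm over their backs; the gripper's body (75 mm by 190 mm) begins 47 mm behind the grasp point.
Start: joints at [1.117, 0.342, 1.524, -0, 1.275, -0.146], TCP at [159.041, 500.351, 226.741] pointing down, gripper open.
Joint ranges: [-2.53, 2.53], [-0.77, 2.02], [0.04, 2.7], [-1, 4.14], [0.28, 2.66], [-3.11, 3.11]. Speed limits (rad/s): [2.57, 2.57, 3.14, 3.14, 3.14, 3.14].

INTERFACE

Orientations are given as [roll, pitch, yaw] about the fixed x, y, z axes, in that order (R = Rz(yaw) Ry(pitch) Rx(roll)).
In Python, from plant import monitor, optics, workorder gives the robot as it stands. The module is installed in compiled form; this text tells all that it offers.
- The arm moves only by the tool servo_tool, never from a script. Its arguments are lists of equal length, an entry for each row: "linear": the shift along the tool's x, y, z as a fraction of full scale, a list of three; "spin": the turn about the tool's z as a fraction of full scale. In form: {"linear": [[dx, dy, dz], ...], "spin": [spin, ...]}. A call has exactly 8 rows; each row shifts and turns the commanded pose from where the row before left it, along the tool's axes as they then stand; what a row does not reach is not made up. Full scale, the value 1, is 200 mm for a shift and 90 degrees for a turn. A row lasts 1/8 s, in which the tool goes at most 62.5 mm and 10.7 degrees, less where a joint would pass 70% of its speed; a pose out of reach is approached as far as the arm can. A call with a number of a shift or a turn outside -1 to 1 is refused whole. A call with a gripper value outside its range is refused whole. "hand" is the opening, from -1 (shut) to 1 (fully open), set as the call begins (left out, the last holds). The fingers move at their own pace and stop on an object; the grip force is fixed at half the most. Time passes only in rows, so rows that do not move let the fingers close, or fill a call up. It gives the time, the measured TCP pose, the force, the opening and the grip force at its end, in the units of the state.
- monitor.get_obs(): the state, without advancing time (a new reading comes with each control period).
- optics.capture(name): name is "scene" or "top" or "wrist"; returns a dict with "frame" (480x640x3 uint8, blue, green, red), "K" (3x3 intrinsics, pixels), "world_to_cam" (4x4, takes a point from world to camera coordinates). Camera axes: x right, y down, z forward; pixel columns grow to the right and rows downward; lengths in mm; the calibration is good to about 2 mm. A picture is of the moment at which its call begins. There is no depth.
- workorder.close_job(): hands the job in; it is judged then, once.
The state is a dict: "time": time; "joint_positions": joint angles; "dq": joint speeds; "tau": joint torques, N m; "tool_pos": TCP position; "tcp_rot": TCP orientation; "contact_force": force on the tool from outside, world axes, zero at the start; "moment": the same for the moment, N m; "grip_width": finger opening in mm; "finger_force": force on a finger pad.
Only numpy, scipy, OpenCV 4.12 (cv2) and the standard library are available. Lean on these libraries where they do the work, as an engineer would, in place of code of your own. Each camera call takes 0.05 s, during which the arm holds its last target. There are 200 camera calls.

## Working session

There is one attempt and no reset: what is moved stays moved. The work goes in short steps, Python scripts to look and compute and a tool call to move; the robot and the scene stay as the last step left them, time stands still between calls to the robot, and variables do not carry over. Pictures are saved under pics/ and viewed, at most 14 in all, crops included, and the job is handed in when it is done.

Besides the shell and the picture viewer there is one more tool, called after ">>>" by a JSON object that holds its "op" and its "data", one argument or row to a line. servo_tool: Moves the arm, as the interface text tells. Shift numbers are shares of 200 mm and turn numbers shares of 90 degrees, none past 1 either way. Its arguments: {"type":"object","properties":{"linear":{"type":"array","items":{"type":"array","items":{"type":"number","minimum":-1,"maximum":1}}},"spin":{"type":"array","items":{"type":"number","minimum":-1,"maximum":1}},"hand":{"type":"number"}},"required":["linear","spin"]}

```bash
mkdir -p pics; cat > h.py <<'E'
import numpy as np, cv2
from plant import monitor, optics, workorder
def snap(name, fn=None):
    c=optics.capture(name); np.savez(f'{name}.npz',**c)
    if fn: cv2.imwrite('pics/'+fn,c['frame'])
    return c
def load(name): return dict(np.load(f'{name}.npz'))
def ray(c,uv):
    K,T=c['K'],c['world_to_cam']; R,t=T[:3,:3],T[:3,3]
    uv=np.atleast_2d(np.array(uv,float)); d=(np.linalg.inv(K)@np.c_[uv,np.ones(len(uv))].T).T@R
    return -R.T@t, d
def onz(c,uv,z):
    o,d=ray(c,uv); s=(z-o[2])/d[:,2]; return o+s[:,None]*d
def proj(c,P):
    P=np.atleast_2d(np.array(P,float)); T=c['world_to_cam']; q=(T[:3,:3]@P.T).T+T[:3,3]; q=q@c['K'].T; return q[:,:2]/q[:,2:]
E
python3 - <<'E'
from h import *
np.set_printoptions(precision=3,suppress=True)
a=snap('scene','s0.png');b=snap('top','t0.png')
for c in (a,b): print(c['K'],c['world_to_cam'])
print(monitor.get_obs())
E
```

```text
[[477.43    0.    317.558]
 [  0.    477.43  244.003]
 [  0.      0.      1.   ]] [[   0.124    0.992   -0.002  -82.982]
 [   0.632   -0.08    -0.771 -200.31 ]
 [  -0.765    0.094   -0.637 1400.604]
 [   0.       0.       0.       1.   ]]
[[500.096   0.    317.683]
 [  0.    500.096 232.775]
 [  0.      0.      1.   ]] [[   0.01    -1.       0.02   -12.005]
 [  -0.986   -0.014   -0.166  502.741]
 [   0.166   -0.018   -0.986 1206.349]
 [   0.       0.       0.       1.   ]]
{'time': 0.1, 'joint_positions': array([ 1.117,  0.343,  1.525,  0.   ,  1.275, -0.146]), 'dq': array([-0.001, -0.003, -0.001,  0.001, -0.   ,  0.002]), 'tau': array([  0.   , -43.201, -24.469,   0.072,   0.053,  -0.   ]), 'tool_pos': array([158.883, 500.009, 226.165]), 'tcp_rot': array([-3.14 , -0.   ,  2.834]), 'contact_force': array([0.559, 0.116, 0.512]), 'moment': array([ 0.002,  0.005, -0.053]), 'finger_force': 0.0, 'grip_width': 91.94712577784811}
```

View pics/t0.png

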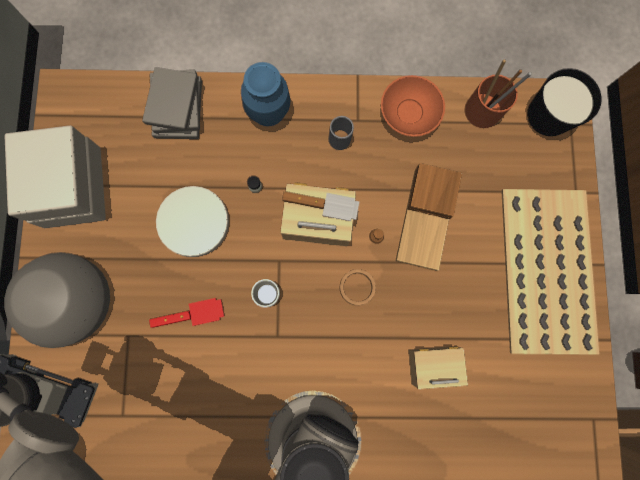

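View pics/s0.png

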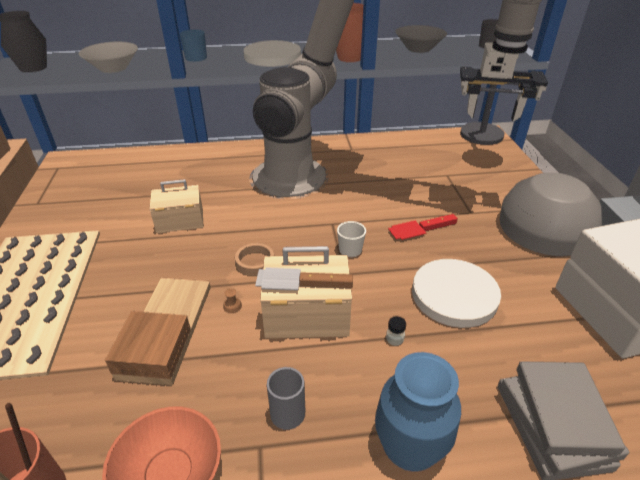

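The top view shows the box at (318,213) with the scraper's brown handle at (303,199) and its blade at (340,207). The holder is at (430,218), its block at the far end, and the bat is at (192,221). The scene view agrees.
Look-alikes:
- Scraper: red one at (187,313), not wanted. Brown-handled one on the box at (303,199), chosen.
- Box: small one at (440,368), not wanted. Larger one at (318,213), chosen.
- Bat: grey dome at (57,300) and orange bowl at (411,108), not wanted. White disc at (192,221), chosen.

I'll check these in a close crop.

```bash
python3 - <<'E'
from h import *
b=load('top')['frame']
cv2.imwrite('pics/c1.png',cv2.resize(b[155:280,270:470],None,fx=4,fy=4,interpolation=cv2.INTER_CUBIC))
E
```

```text
(no output)
```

View pics/c1.png

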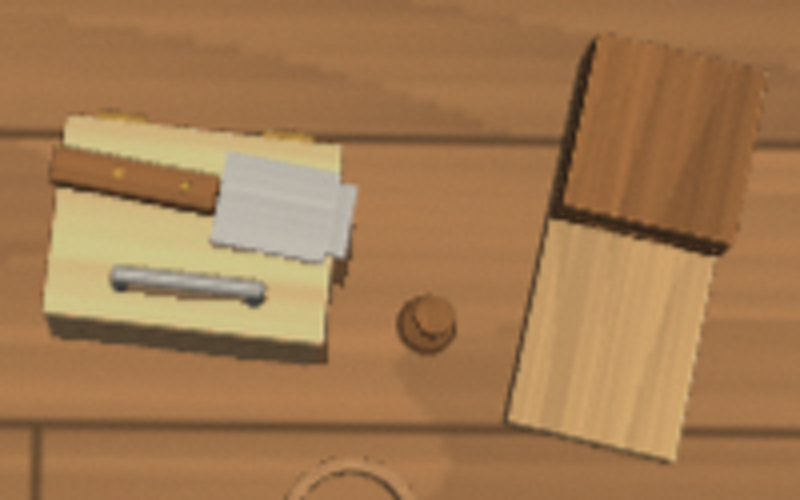

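The crop shows the brown scraper on the large box: handle corners about (52,147), (50,183), (214,213), (220,177) and blade front at x≈350. The bar runs from (113,275) to (262,292). The holder's ledge and block are clear on the right.

```bash
python3 - <<'E'
from h import *
np.set_printoptions(precision=1,suppress=True)
c=load('top')
f=lambda p,z: onz(c,np.array(p)/4+[270-.4,155-.4],z)
fl=f([(66,115),(341,145),(326,345),(44,312)],106.5); print('flap',fl,fl.mean(0))
ex=(fl[0]+fl[1]-fl[2]-fl[3])/2; ey=(fl[0]+fl[3]-fl[1]-fl[2])/2
print('dims',np.linalg.norm(ex),np.linalg.norm(ey),'yaw',np.arctan2(ex[1],ex[0]),np.arctan2(-ey[0],ey[1]))
h=f([(52,147),(50,183),(214,213),(220,177)],126.5); print('handle',h,h.mean(0))
d=(h[2]+h[3]-h[0]-h[1]); print(np.linalg.norm(d)/2,'yaw',np.arctan2(d[1],d[0]))
b=f([(356,186),(346,261)],118); print('tip',b,b.mean(0))
bar=f([(113,272),(265,290)],144); d=bar[1]-bar[0]; print('bar',bar,bar.mean(0),np.linalg.norm(d),np.arctan2(d[0],-d[1]))
l=f([(507,423),(675,461),(717,257),(548,217)],20); print('ledge',l,l.mean(0))
t=f([(597,35),(768,70),(725,245),(560,212)],60); print('block',t,t.mean(0))
for q in (l,): 
  d=q[0]-q[1];print(np.arctan2(-d[0],d[1])); d=q[2]-q[1];print(np.arctan2(d[1],d[0]),np.linalg.norm(d))
d=t[1]-t[2];print(np.arctan2(d[1],d[0]),np.linalg.norm(d)); d=t[0]-t[1];print(np.arctan2(-d[0],d[1]),np.linalg.norm(d))
hsv=cv2.cvtColor(c['frame'],cv2.COLOR_BGR2HSV)
m=((hsv[...,1]<60)&(hsv[...,2]>170)).astype('u1')
m[:,:150]=0;m[:,235:]=0;m[:180]=0;m[265:]=0
cn=max(cv2.findContours(m,0,1)[0],key=cv2.contourArea); e=cv2.fitEllipse(cn); print('bat',e,onz(c,[e[0]],30))
for n,p,z in (('jar',(254,184),50),('cone',(377,236),46),('cup',(265,288),60),('tape',(357,288),24),('tube',(341,127),90)): print(n,onz(c,[p],z))
E
```

```text
flap [[611.4  72.4 106.5]
 [595.4 -93.1 106.5]
 [473.7 -83.9 106.5]
 [491.2  82.8 106.5]] [542.9  -5.4 106.5]
dims 121.30962345383354 166.94483962780933 yaw -0.08081291268874209 -0.10036477630580959
handle [[586.4  79.2 126.5]
 [564.7  79.9 126.5]
 [548.1 -16.5 126.5]
 [569.8 -19.9 126.5]] [567.2  30.7 126.5]
99.16183567639517 yaw -1.739001137442824
tip [[ 567.6 -100.8  118. ]
 [ 522.2  -94.8  118. ]] [544.9 -97.8 118. ]
bar [[508.7  41.7 144. ]
 [499.5 -45.7 144. ]] [504.1  -2.  144. ] 87.85367181716921 -0.10579509396048724
ledge [[ 438.7 -205.8   20. ]
 [ 415.9 -311.7   20. ]
 [ 547.4 -342.7   20. ]
 [ 572.1 -234.3   20. ]] [ 493.5 -273.6   20. ]
block [[ 681.4 -259.7   60. ]
 [ 660.3 -367.6   60. ]
 [ 547.1 -336.5   60. ]
 [ 566.6 -233.9   60. ]] [ 613.8 -299.4   60. ]
-0.21151602153529273
-0.23149028904944927 135.11055636595762
-0.26852049349997636 117.39459890873106
-0.19360088114572024 109.98424504955149
bat ((191.0695037841797, 220.54222106933594), (67.64414978027344, 70.68412780761719), 60.69454574584961) [[531.8 313.1  30. ]]
jar [[623.7 155.7  50. ]]
cone [[ 496.1 -153.8   46. ]]
cup [[363.1 120.   60. ]]
tape [[ 367.8 -105.7   24. ]]
tube [[762.7 -60.4  90. ]]
```

```bash
cat >> h.py <<'E'
def to(p, yaw=None, n=8, start=None):
    "rows of shift (tool axes, shares) from start/current pose to p, and spin share total"
    o=monitor.get_obs(); s=o['tool_pos'] if start is None else start; y=o['tcp_rot'][2]
    d=np.array(p,float)-s; c,q=np.cos(y),np.sin(y)
    print('tool mm',np.round([c*d[0]+q*d[1],q*d[0]-c*d[1],-d[2]],1),'share/row',np.round(np.array([c*d[0]+q*d[1],q*d[0]-c*d[1],-d[2]])/200/n,4), end=' ')
    if yaw is not None: print('spin deg',round(-np.degrees(yaw-y),2),'per row',round(-(yaw-y)/(np.pi/2)/n,4), end='')
    print()
E
python3 -c "
from h import *
to([565.5,20.8,226.7],1.403,16,[159.04,500.35,226.74]); to([565.5,20.8,226.7],1.403,8)"
```

```text
tool mm [-532.6 -333.9    0. ] share/row [-0.1665 -0.1043  0.    ] spin deg 81.98 per row 0.0569
tool mm [-5.327e+02 -3.335e+02 -5.000e-01] share/row [-3.329e-01 -2.084e-01 -3.000e-04] spin deg 81.98 per row 0.1139
```

>>> {"op": "servo_tool", "data": {
  "linear": [
    [-0.1665,-0.1043,0],
    [-0.1665,-0.1043,0],
    [-0.1665,-0.1043,0],
    [-0.1665,-0.1043,0],
    [-0.1665,-0.1043,0],
    [-0.1665,-0.1043,0],
    [-0.1665,-0.1043,0],
    [-0.1665,-0.1043,0]
  ],
  "spin": [0,0,0,0,0,0,0,0],
  "hand": 0.1
}}

```text
time: 1.1
tool_pos: [362.9, 259.5, 226.5]
tcp_rot: [-3.141, -0.0, 2.834]
contact_force: [0.5, 0.7, 0.1]
grip_width: 50.5
finger_force: 0.0
```

>>> {"op": "servo_tool", "data": {
  "linear": [
    [-0.1665,-0.1043,0],
    [-0.1665,-0.1043,0],
    [-0.1665,-0.1043,0],
    [-0.1665,-0.1043,0],
    [-0.1665,-0.1043,0],
    [-0.1665,-0.1043,0],
    [-0.1665,-0.1043,0],
    [-0.1665,-0.1043,0]
  ],
  "spin": [0,0,0,0,0,0,0,0]
}}

```text
time: 2.1
tool_pos: [566.2, 19.8, 226.3]
tcp_rot: [-3.142, -0.001, 2.834]
contact_force: [-0.6, 0.5, 0.4]
grip_width: 50.5
finger_force: 0.0
```

>>> {"op": "servo_tool", "data": {
  "linear": [
    [0,0,0],
    [0,0,0],
    [0,0,0],
    [0,0,0],
    [0,0,0],
    [0,0,0],
    [0,0,0],
    [0,0,0]
  ],
  "spin": [0.114,0.114,0.114,0.114,0.114,0.114,0.114,0.114]
}}

```text
time: 3.1
tool_pos: [565.4, 20.9, 226.2]
tcp_rot: [-3.14, 0.0, 1.395]
contact_force: [0.4, -1.1, 0.8]
grip_width: 50.5
finger_force: 0.0
```

```bash
python3 - <<'E'
from h import *
np.set_printoptions(precision=3,suppress=True)
c=snap('wrist','w1.png'); o=monitor.get_obs(); print(o['time'],o['tool_pos'],o['tcp_rot'],o['joint_positions'],o['grip_width'])
P=[[567.2,30.7,126.5],[544.9,-97.8,118],[504,-2,141.5],o['tool_pos']]; print(proj(c,P))
E
```

```text
3.15 [565.458  20.9   226.238] [-3.141 -0.     1.388] [-0.099  0.418  1.409  0.     1.316  0.084] 50.600209168007744
[[317.658 230.965]
 [318.213 376.12 ]
 [240.501 293.114]
 [317.467 299.509]]
```

View pics/w1.png

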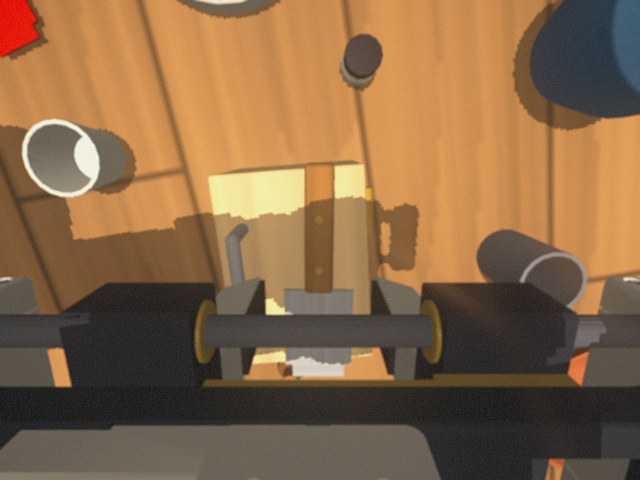

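The wrist view shows the brown handle running (319,165) to (319,291), upright and centred between the fingers within 1 px. The bar at (237,255) lies clear to the left, outside the left finger. I'll descend and grip.

>>> {"op": "servo_tool", "data": {
  "linear": [
    [0,0,0.1],
    [0,0,0.1],
    [0,0,0.1],
    [0,0,0.1],
    [0,0,0.08],
    [0,0,0.06],
    [0,0,0.046],
    [0,0,0]
  ],
  "spin": [0,0,0,0,0,0,0,0]
}}

```text
time: 4.15
tool_pos: [565.4, 20.9, 109.0]
tcp_rot: [-3.141, 0.0, 1.402]
contact_force: [0.9, -1.0, 0.8]
grip_width: 50.3
finger_force: 0.0
```

>>> {"op": "servo_tool", "data": {
  "linear": [
    [0,0,0],
    [0,0,0],
    [0,0,0],
    [0,0,0],
    [0,0,0],
    [0,0,0],
    [0,0,0],
    [0,0,0]
  ],
  "spin": [0,0,0,0,0,0,0,0],
  "hand": -1
}}

```text
time: 5.15
tool_pos: [565.8, 20.9, 109.8]
tcp_rot: [3.141, -0.0, 1.401]
contact_force: [-0.7, -0.3, 5.0]
grip_width: 21.7
finger_force: 30.0
```

>>> {"op": "servo_tool", "data": {
  "linear": [
    [0,0,-0.05],
    [0,0,-0.05],
    [0,0,-0.1],
    [0,0,-0.1],
    [0,0,-0.1],
    [0,0,-0.1],
    [0,0,0],
    [0,0,0]
  ],
  "spin": [0,0,0,0,0,0,0,0]
}}

```text
time: 6.15
tool_pos: [565.2, 20.9, 208.8]
tcp_rot: [-3.14, 0.0, 1.401]
contact_force: [0.2, -0.4, -1.6]
grip_width: 21.8
finger_force: 30.0
```

```bash
python3 - <<'E'
from h import *
np.set_printoptions(precision=3,suppress=True)
c=snap('wrist','w2.png'); o=monitor.get_obs(); print(o['time'],o['tool_pos'],o['tcp_rot'],o['grip_width'],o['finger_force'])
to([426.5,-258.6,209],-0.214-np.pi+2*np.pi,8)
hsv=cv2.cvtColor(c['frame'],cv2.COLOR_BGR2HSV)
for u in (140,170,200,220,240,260,280,290,300): print(u,c['frame'][u,280:360:6].tolist()[4:10:5])
E
```

```text
6.2 [565.132  20.901 208.551] [-3.14   0.     1.401] 21.76580316641637 29.96130645275116
tool mm [-298.9  -89.5   -0.4] share/row [-0.187 -0.056 -0.   ] spin deg -87.46 per row -0.1215
140 [[85, 156, 218], [85, 145, 212]]
170 [[127, 196, 238], [171, 237, 245]]
200 [[70, 134, 206], [67, 138, 213]]
220 [[59, 91, 128], [56, 92, 133]]
240 [[51, 88, 123], [47, 85, 123]]
260 [[39, 80, 116], [50, 84, 125]]
280 [[49, 78, 114], [48, 82, 120]]
290 [[37, 75, 115], [48, 83, 121]]
300 [[47, 78, 114], [42, 81, 117]]
```

View pics/w2.png

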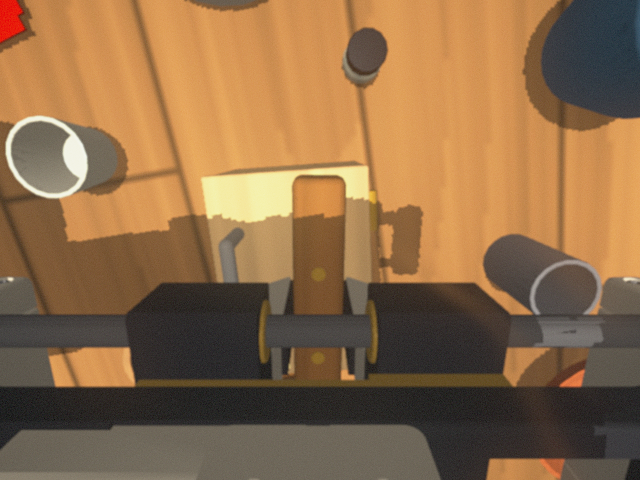

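The picture shows the scraper held straight between the pads, with the handle's back end at (319,177).

>>> {"op": "servo_tool", "data": {
  "linear": [
    [-0.187,-0.056,0],
    [-0.187,-0.056,0],
    [-0.187,-0.056,0],
    [-0.187,-0.056,0],
    [-0.187,-0.056,0],
    [-0.187,-0.056,0],
    [-0.187,-0.056,0],
    [-0.187,-0.056,0]
  ],
  "spin": [0,0,0,0,0,0,0,-0.1]
}}

```text
time: 7.2
tool_pos: [425.8, -259.7, 208.6]
tcp_rot: [-3.14, -0.001, 1.562]
contact_force: [-0.8, -0.6, -1.2]
grip_width: 22.1
finger_force: 30.0
```

>>> {"op": "servo_tool", "data": {
  "linear": [
    [0,0,0],
    [0,0,0],
    [0,0,0],
    [0,0,0],
    [0,0,0],
    [0,0,0],
    [0,0,0],
    [0,0,0]
  ],
  "spin": [-0.109,-0.109,-0.109,-0.109,-0.109,-0.109,-0.109,-0.109]
}}

```text
time: 8.2
tool_pos: [426.5, -258.6, 208.5]
tcp_rot: [3.141, -0.002, 2.934]
contact_force: [0.9, 0.5, -1.0]
grip_width: 22.1
finger_force: 30.0
```

```bash
python3 - <<'E'
from h import *
np.set_printoptions(precision=3,suppress=True)
c0=load('wrist'); 
o=np.array([565.13,20.9,208.55]); r=onz(c0,[(319,177)],o[2]+17)[0]-o; y=1.401
print('back end in tool: x',np.cos(y)*r[0]+np.sin(y)*r[1],'y',np.sin(y)*r[0]-np.cos(y)*r[1])
c=snap('top','t2.png'); o=monitor.get_obs(); print(o['time'],o['tool_pos'],o['tcp_rot'],o['joint_positions'],o['grip_width'])
to([426.5,-258.6,24],-0.214+np.pi)
b=load('top')['frame']
cv2.imwrite('pics/c2.png',cv2.resize(b[150:300,370:490],None,fx=4,fy=4,interpolation=cv2.INTER_CUBIC))
E
```

```text
back end in tool: x 59.237061611473365 y 0.76440388601387
8.25 [ 426.501 -258.65   208.547] [ 3.141 -0.002  2.94 ] [-0.699  0.311  1.622  0.     1.21  -2.069] 22.065403331280244
tool mm [  0.    0.  184.5] share/row [0.    0.    0.115] spin deg 0.74 per row 0.001
```

View pics/c2.png

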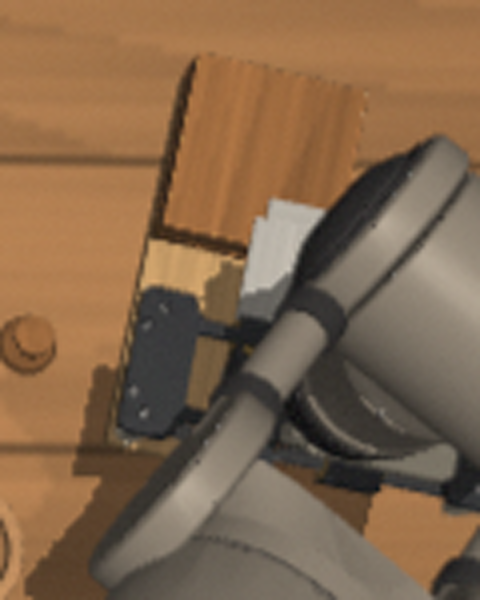

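The top crop shows the blade pointing along the holder, with its front-left corner at (272,198) in the crop, which is (438,199.5) in the full picture. I'll lower it in front of the slot.

>>> {"op": "servo_tool", "data": {
  "linear": [
    [0,0,0.15],
    [0,0,0.15],
    [0,0,0.15],
    [0,0,0.15],
    [0,0,0.15],
    [0,0,0.1],
    [0,0,0.05],
    [0,0,0.015]
  ],
  "spin": [0.008,0,0,0,0,0,0,0]
}}

```text
time: 9.25
tool_pos: [426.7, -258.7, 26.0]
tcp_rot: [3.141, -0.001, 2.914]
contact_force: [0.1, -0.0, -0.6]
grip_width: 22.2
finger_force: 30.0
```

```bash
python3 - <<'E'
from h import *
np.set_printoptions(precision=3,suppress=True)
c=load('top'); print('corner',onz(c,[(437.6,199.1)],216)) 
o=np.array([426.5,-258.6]); e=np.array([np.cos(-.2),np.sin(-.2)]); n=np.array([-e[1],e[0]]); print('expected',o+120*e+22*n)
s=snap('scene'); o=monitor.get_obs(); print(o['time'],o['tool_pos'],o['tcp_rot'],o['contact_force'],o['grip_width'])
print(proj(s,[[558.4,-287.3,30],[544,-284,30]]))
cv2.imwrite('pics/s3.png',cv2.resize(s['frame'][240:400,90:250],None,fx=3.6,fy=3.6,interpolation=cv2.INTER_CUBIC))
to([426.5,-258.6,24],-0.214+np.pi)
E
```

```text
corner [[ 551.543 -263.356  216.   ]]
expected [ 548.479 -260.879]
9.3 [ 426.836 -258.868   26.179] [ 3.141 -0.     2.915] [-0.841  0.125 -1.044] 21.86782546920418
[[163.507 322.439]
 [166.128 316.73 ]]
tool mm [0.4 0.2 2.2] share/row [0.    0.    0.001] spin deg -0.74 per row -0.001
```

View pics/s3.png

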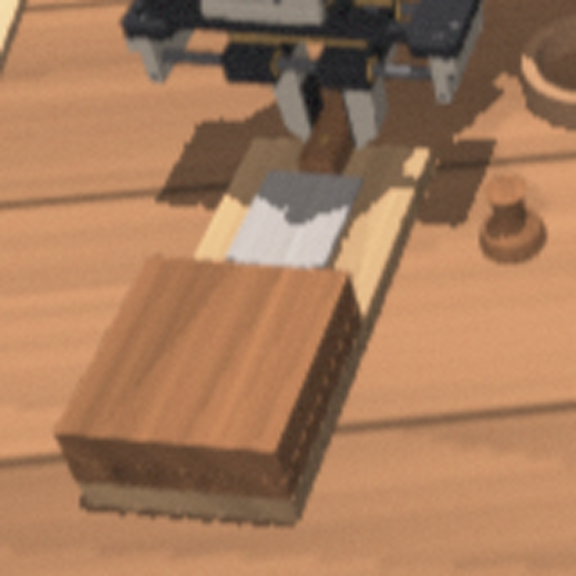

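```bash
python3 - <<'E'
from h import *
np.set_printoptions(precision=1,suppress=True)
s=load('scene'); f=lambda p,z: onz(s,np.array(p)/3.6+[90-.4,240-.4],z)[:,:2]
b=np.array([558.4,-287.3]);
def loc(q,y=-.214):
    d=q-b; return np.c_[d@[np.cos(y),np.sin(y)], d@[-np.sin(y),np.cos(y)]]
print('blade L',loc(f([(268,172),(229,258)],34.5)),'R',loc(f([(363,180),(329,268)],34.5)))
print('ledge L',loc(f([(250,140),(195,258)],20)),'R',loc(f([(432,150),(360,320)],20)))
print('block',loc(f([(155,258),(350,275),(275,453),(58,435)],60)))
print('tcp',loc(monitor.get_obs()['tool_pos'][None,:2]))
E
```

```text
blade L [[-89.6 -29. ]
 [-22.6 -27.8]] R [[-88.1  27.8]
 [-20.3  29.2]]
ledge L [[-129.2  -56.9]
 [ -33.6  -54.7]] R [[-130.4   54.8]
 [   2.2   50.8]]
block [[  3.  -53. ]
 [  5.6  53.5]
 [118.1  51.7]
 [117.2 -55.2]]
tcp [[-134.6   -0.2]]
```

The blade is centred on the slot to about 1 mm and lined up to 0.02 rad, so I'll insert it.

>>> {"op": "servo_tool", "data": {
  "linear": [
    [0,0,0.01],
    [-0.05,0,0],
    [-0.05,0,0],
    [-0.05,0,0],
    [-0.05,0,0],
    [-0.05,0,0],
    [-0.05,0,0],
    [0,0,0]
  ],
  "spin": [0,0,0,0,0,0,0,0]
}}

```text
time: 10.3
tool_pos: [486.1, -272.5, 24.4]
tcp_rot: [-3.141, 0.001, 2.916]
contact_force: [0.1, 0.5, -1.6]
grip_width: 21.8
finger_force: 30.0
```

>>> {"op": "servo_tool", "data": {
  "linear": [
    [-0.04,0,0],
    [-0.03,0,0],
    [-0.02,0,0],
    [-0.02,0,0],
    [-0.02,0,0],
    [-0.01,0,0],
    [0,0,0],
    [0,0,0]
  ],
  "spin": [0,0,0,0,0,0,0,0]
}}

```text
time: 11.3
tool_pos: [512.5, -278.6, 24.5]
tcp_rot: [3.141, -0.0, 2.915]
contact_force: [0.2, -0.0, -1.7]
grip_width: 21.8
finger_force: 30.0
```

>>> {"op": "servo_tool", "data": {
  "linear": [
    [-0.005,0,0],
    [-0.005,0,0],
    [-0.005,0,0],
    [-0.005,0,0],
    [-0.005,0,0],
    [-0.005,0,0],
    [0,0,0],
    [0,0,0]
  ],
  "spin": [0,0,0,0,0,0,0,0]
}}

```text
time: 12.3
tool_pos: [517.2, -279.6, 24.3]
tcp_rot: [3.141, -0.003, 2.916]
contact_force: [-6.6, -0.4, 1.0]
grip_width: 21.8
finger_force: 30.0
```

>>> {"op": "servo_tool", "data": {
  "linear": [
    [-0.005,0,0],
    [-0.005,0,0],
    [-0.005,0,0],
    [0,0,0],
    [0,0,0],
    [0,0,0],
    [0,0,0],
    [0,0,0]
  ],
  "spin": [0,0,0,0,0,0,0,0]
}}

```text
time: 13.3
tool_pos: [517.4, -279.6, 23.8]
tcp_rot: [3.14, -0.009, 2.916]
contact_force: [-15.2, 1.2, 5.1]
grip_width: 21.8
finger_force: 30.0
```

Contact came at 15 N after about 92.5 mm of travel, as expected, so the scraper is fully home. Release, rise and check.

>>> {"op": "servo_tool", "data": {
  "linear": [
    [0,0,0],
    [0,0,0],
    [0,0,0],
    [0,0,0],
    [0,0,0],
    [0,0,0],
    [0,0,0],
    [0,0,0]
  ],
  "spin": [0,0,0,0,0,0,0,0],
  "hand": 0
}}

```text
time: 14.3
tool_pos: [521.4, -280.7, 24.5]
tcp_rot: [3.142, 0.0, 2.916]
contact_force: [-0.3, -0.3, -0.0]
grip_width: 45.9
finger_force: 0.0
```

>>> {"op": "servo_tool", "data": {
  "linear": [
    [0,0,-0.05],
    [0,0,-0.15],
    [0,0,-0.15],
    [0,0,-0.15],
    [0,0,-0.15],
    [0,0,-0.15],
    [0,0,-0.15],
    [0,0,-0.05]
  ],
  "spin": [0,0,0,0,0,0,0,0]
}}

```text
time: 15.3
tool_pos: [522.0, -281.1, 227.1]
tcp_rot: [-3.14, 0.004, 2.916]
contact_force: [-0.1, -0.3, -0.5]
grip_width: 45.9
finger_force: 0.0
```

```bash
python3 - <<'E'
from h import *
np.set_printoptions(precision=3,suppress=True)
s=snap('scene'); w=snap('wrist'); o=monitor.get_obs(); print(o['time'],o['tool_pos'],o['tcp_rot'],o['joint_positions'],o['grip_width'],o['contact_force'])
hsv=cv2.cvtColor(s['frame'],cv2.COLOR_BGR2HSV)
to([504.1,-2,226],1.47)
im=np.hstack([cv2.resize(s['frame'][240:390,100:220],(384,480)),cv2.resize(w['frame'][100:340,200:400],(400,480))])
cv2.imwrite('pics/h4.png',im)
E
```

```text
15.4 [ 521.678 -280.862  225.522] [-3.141  0.002  2.916] [-0.623  0.467  1.333  0.     1.34  -1.968] 46.066651096854066 [ 0.05  -0.765 -0.657]
tool mm [ 79.6 267.8  -0.5] share/row [ 0.05   0.167 -0.   ] spin deg 82.82 per row 0.115
```

View pics/h4.png

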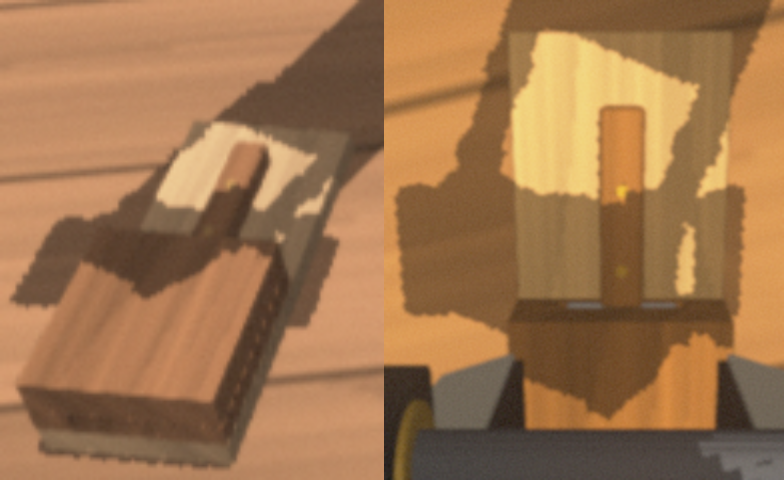

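The wrist half of the picture shows the handle lying on the ledge against the block. Its back end is at (622,105) and the block face at y≈300–320, with the blade shoulder visible only in the slot mouth. I'll check the seating in numbers.

```bash
python3 - <<'E'
from h import *
np.set_printoptions(precision=1,suppress=True)
w=load('wrist'); f=lambda u,v,z: onz(w,[(200+(u-384)/2-.25,100+v/2-.25)],z)[0]
B=f(622,105,40);  F=f(530,300,20); F2=f(720,300,20); T=f(530,320,60); T2=f(715,320,60)
y=np.arctan2((F-F2)[0],(F2-F)[1]) if 0 else -.214
e=np.array([np.cos(y),np.sin(y),0])
print('face-back dist',(F-B)@e,(F2-B)@e,(T-B)@e,(T2-B)@e)
g=w['frame']
for r in range(244,264): print(r,g[r,290].tolist(),g[r,319].tolist(),g[r,335].tolist())
E
```

```text
face-back dist 100.74128603419445 101.89391700459532 98.8438357178431 99.84559639483224
244 [70, 109, 147] [43, 82, 120] [68, 110, 143]
245 [69, 114, 147] [38, 79, 119] [64, 108, 143]
246 [69, 113, 148] [41, 78, 116] [71, 112, 146]
247 [70, 114, 146] [41, 83, 117] [66, 111, 144]
248 [66, 104, 137] [40, 75, 116] [63, 103, 137]
249 [56, 89, 117] [40, 78, 117] [54, 94, 124]
250 [37, 68, 94] [44, 80, 117] [49, 75, 106]
251 [41, 70, 101] [43, 77, 116] [68, 86, 106]
252 [43, 72, 103] [45, 81, 114] [91, 100, 116]
253 [44, 67, 101] [31, 63, 97] [70, 86, 107]
254 [43, 64, 93] [38, 60, 87] [55, 76, 103]
255 [41, 62, 88] [35, 59, 85] [43, 65, 95]
256 [36, 57, 83] [33, 56, 84] [41, 70, 94]
257 [33, 58, 83] [25, 56, 81] [42, 69, 92]
258 [27, 52, 84] [30, 57, 86] [39, 59, 91]
259 [37, 55, 87] [37, 61, 90] [34, 62, 87]
260 [46, 68, 92] [41, 67, 98] [41, 65, 95]
261 [34, 65, 96] [38, 74, 111] [37, 66, 100]
262 [41, 74, 105] [41, 78, 116] [37, 70, 106]
263 [44, 71, 104] [27, 74, 112] [38, 68, 104]
```

The back end is about 100.3 mm from the face, so the scraper is home. Now the bar.

>>> {"op": "servo_tool", "data": {
  "linear": [
    [0.05,0.167,0],
    [0.05,0.167,0],
    [0.05,0.167,0],
    [0.05,0.167,0],
    [0.05,0.167,0],
    [0.05,0.167,0],
    [0.05,0.167,0],
    [0.05,0.167,0]
  ],
  "spin": [0,0,0,0,0,0,0,0]
}}

```text
time: 16.4
tool_pos: [502.4, -1.1, 223.0]
tcp_rot: [-3.142, -0.003, 2.915]
contact_force: [0.3, 0.1, 0.3]
grip_width: 45.8
finger_force: 0.0
```

>>> {"op": "servo_tool", "data": {
  "linear": [
    [0,0,0],
    [0,0,0],
    [0,0,0],
    [0,0,0],
    [0,0,0],
    [0,0,0],
    [0,0,0],
    [0,0,0]
  ],
  "spin": [0.115,0.115,0.115,0.115,0.115,0.115,0.115,0.115]
}}

```text
time: 17.4
tool_pos: [502.6, -2.2, 223.0]
tcp_rot: [-3.139, -0.0, 1.464]
contact_force: [0.4, 0.2, -0.1]
grip_width: 46.1
finger_force: 0.0
```

```bash
python3 - <<'E'
from h import *
np.set_printoptions(precision=3,suppress=True)
c=snap('wrist'); o=monitor.get_obs(); print(o['time'],o['tool_pos'],o['tcp_rot'],o['grip_width'])
to([504.1,-2,128.5],1.47)
np.set_printoptions(precision=1,suppress=True)
T=np.arange(0,25)*1.75/24; x=100-100*np.cos(T)+43*np.sin(T); z=100*np.sin(T)+43*np.cos(T)-43
print(np.round(np.c_[np.diff(x),-np.diff(z)]/200,3).tolist())
cv2.imwrite('pics/w5.png',c['frame'])
E
```

```text
17.45 [502.608  -2.212 223.008] [-3.139 -0.     1.457] 45.715367382558526
tool mm [ 0.4  1.5 94.5] share/row [0.    0.001 0.059] spin deg -0.74 per row -0.001
[[0.017, -0.036], [0.02, -0.035], [0.022, -0.033], [0.024, -0.031], [0.027, -0.029], [0.029, -0.027], [0.031, -0.025], [0.032, -0.023], [0.034, -0.021], [0.035, -0.018], [0.037, -0.015], [0.038, -0.013], [0.038, -0.01], [0.039, -0.007], [0.039, -0.004], [0.04, -0.001], [0.04, 0.002], [0.039, 0.004], [0.039, 0.007], [0.038, 0.01], [0.038, 0.013], [0.036, 0.016], [0.035, 0.018], [0.034, 0.021]]
```

View pics/w5.png

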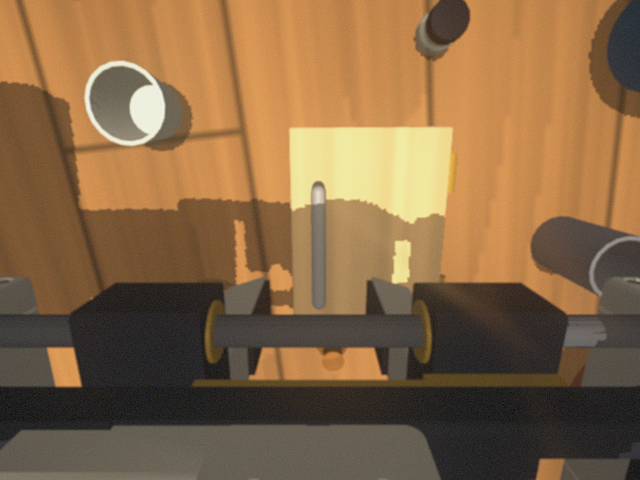

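The bar is upright in the view at u=318, rows 183–308, centred between the fingers. I'll descend, grip and swing.

>>> {"op": "servo_tool", "data": {
  "linear": [
    [0,0.005,0.1],
    [0,0,0.1],
    [0,0,0.1],
    [0,0,0.08],
    [0,0,0.06],
    [0,0,0.032],
    [0,0,0],
    [0,0,0]
  ],
  "spin": [0,0,0,0,0,0,0,0]
}}

```text
time: 18.45
tool_pos: [504.7, -2.5, 130.6]
tcp_rot: [3.141, -0.0, 1.471]
contact_force: [0.0, -0.9, 0.1]
grip_width: 46.0
finger_force: 0.0
```

>>> {"op": "servo_tool", "data": {
  "linear": [
    [0,0,0],
    [0,0,0],
    [0,0,0],
    [0,0,0],
    [0,0,0],
    [0,0,0],
    [0,0,0],
    [0,0,0]
  ],
  "spin": [0,0,0,0,0,0,0,0],
  "hand": -1
}}

```text
time: 19.45
tool_pos: [502.6, -2.2, 130.0]
tcp_rot: [-3.138, -0.0, 1.471]
contact_force: [-6.5, -0.3, 5.6]
grip_width: 8.8
finger_force: 30.0
```

>>> {"op": "servo_tool", "data": {
  "linear": [
    [0,0.017,-0.036],
    [0,0.02,-0.035],
    [0,0.022,-0.033],
    [0,0.024,-0.031],
    [0,0.027,-0.029],
    [0,0.029,-0.027],
    [0,0.031,-0.025],
    [0,0.032,-0.023]
  ],
  "spin": [0,0,0,0,0,0,0,0]
}}

```text
time: 20.45
tool_pos: [541.4, -6.2, 178.9]
tcp_rot: [-3.134, 0.0, 1.471]
contact_force: [-14.0, 0.1, 11.9]
grip_width: 8.6
finger_force: 30.0
```

>>> {"op": "servo_tool", "data": {
  "linear": [
    [0,0.024,-0.026],
    [0,0.03,-0.021],
    [0,0.037,-0.015],
    [0,0.038,-0.013],
    [0,0.038,-0.01],
    [0,0.039,-0.007],
    [0,0.039,-0.004],
    [0,0.04,-0.001]
  ],
  "spin": [0,0,0,0,0,0,0,0]
}}

```text
time: 21.45
tool_pos: [601.7, -12.5, 197.8]
tcp_rot: [3.141, 0.0, 1.47]
contact_force: [-4.4, -1.3, 4.8]
grip_width: 9.1
finger_force: 30.0
```

>>> {"op": "servo_tool", "data": {
  "linear": [
    [0,0.04,0.002],
    [0,0.039,0.004],
    [0,0.039,0.007],
    [0,0.038,0.01],
    [0,0.038,0.013],
    [0,0.036,0.016],
    [0,0.035,0.018],
    [0,0.034,0.021]
  ],
  "spin": [0,0,0,0,0,0,0,0]
}}

```text
time: 22.45
tool_pos: [661.1, -18.5, 178.6]
tcp_rot: [-3.141, 0.0, 1.47]
contact_force: [-3.0, -4.6, 2.5]
grip_width: 8.7
finger_force: 30.0
```

>>> {"op": "servo_tool", "data": {
  "linear": [
    [0,0,0],
    [0,0,0],
    [0,0,0],
    [0,0,0],
    [0,0,-0.05],
    [0,0,-0.05],
    [0,0,-0.1],
    [0,0,-0.15]
  ],
  "spin": [0,0,0,0,0,0,0,0],
  "hand": -0.61
}}

```text
time: 23.45
tool_pos: [660.5, -18.2, 249.9]
tcp_rot: [-3.141, -0.0, 1.47]
contact_force: [-0.6, 0.6, -0.2]
grip_width: 18.2
finger_force: 0.0
```

```bash
python3 - <<'E'
from h import *
np.set_printoptions(precision=3,suppress=True)
c=snap('top'); s=snap('scene'); o=monitor.get_obs(); print(o['time'],o['tool_pos'],o['tcp_rot'],o['grip_width'],o['contact_force'])
cv2.imwrite('pics/f6.png',np.hstack([cv2.resize(c['frame'][150:270,250:390],(420,360)),cv2.resize(s['frame'][190:350,230:380],(338,360))]))
to([542.9,-5.4,250],None)
E
```

```text
23.55 [662.385 -18.427 254.008] [3.133 0.    1.47 ] 17.805480389388542 [-0.141 -0.153  0.31 ]
tool mm [   1.  -120.2    4. ] share/row [ 0.001 -0.075  0.003]
```

View pics/f6.png

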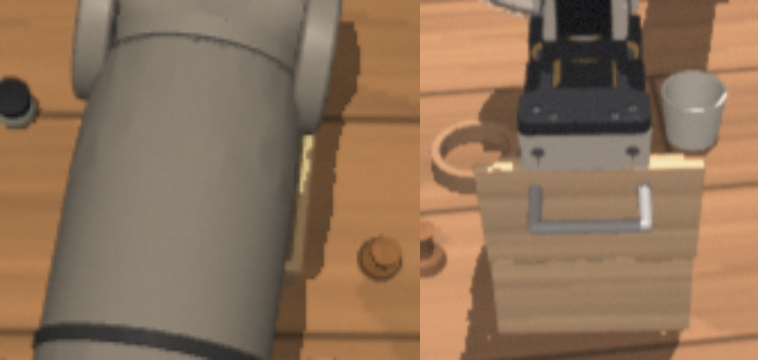

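The scene half shows the flap standing wide open with its bar on the far side, and the gripper clear above it. I'll turn and look into the box.

>>> {"op": "servo_tool", "data": {
  "linear": [
    [0,0,0],
    [0,-0.05,0],
    [0,-0.1,0],
    [0,-0.1,0],
    [0,-0.05,0],
    [0,0,0],
    [0,0,0],
    [0,0,0]
  ],
  "spin": [0,0,0,0,0,0,0,-0.1]
}}

```text
time: 24.55
tool_pos: [601.6, -12.3, 248.8]
tcp_rot: [3.142, -0.0, 1.631]
contact_force: [0.6, 0.9, -0.3]
grip_width: 17.9
finger_force: 0.0
```

>>> {"op": "servo_tool", "data": {
  "linear": [
    [0,0,0],
    [0,0,0],
    [0,0,0],
    [0,0,0],
    [0,0,0],
    [0,0,0],
    [0,0,0],
    [0,0,0]
  ],
  "spin": [-0.1125,-0.1125,-0.1125,-0.1125,-0.1125,-0.1125,-0.1125,-0.1125]
}}

```text
time: 25.55
tool_pos: [601.6, -12.3, 248.7]
tcp_rot: [3.141, -0.0, 3.047]
contact_force: [0.9, 0.1, -0.4]
grip_width: 18.0
finger_force: 0.0
```

```bash
python3 - <<'E'
from h import *
np.set_printoptions(precision=3,suppress=True)
c=snap('wrist','w7.png'); o=monitor.get_obs(); print(o['time'],o['tool_pos'],o['tcp_rot'],o['joint_positions'],o['grip_width'])
y=-.1;C=np.array([542.9,-5.4])
for n in (-30,30): print(n,proj(c,[[*(C+n*np.array([-np.sin(y),np.cos(y)])),88]]), C+n*np.array([-np.sin(y),np.cos(y)]))
E
```

```text
25.6 [601.581 -12.333 248.713] [ 3.142 -0.     3.054] [-0.148  0.471  1.262  0.     1.409 -1.631] 18.121633767944886
-30 [[284.685 159.105]] [539.905 -35.25 ]
30 [[353.644 159.492]] [545.895  24.45 ]
```

View pics/w7.png

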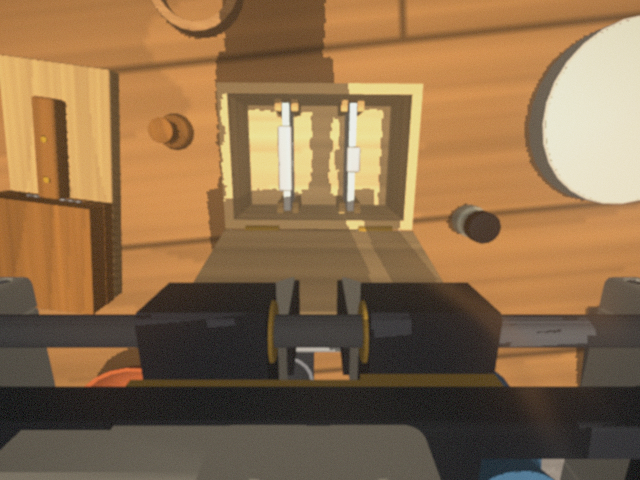

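The wrist view shows the long grip at (285,126)–(285,183) on the left, in the y=-30 groove: that is the die. The short grip at (353,147)–(353,172) is the blank. The scraper is still seated at (48,150).

```bash
python3 - <<'E'
from h import *
np.set_printoptions(precision=2,suppress=True)
c=load('wrist'); g=cv2.cvtColor(c['frame'],cv2.COLOR_BGR2HSV); m=((g[...,1]<60)&(g[...,2]>140)).astype('u1')
m[:, :270]=0; m[:,300:]=0; m[:95]=0; m[218:]=0
prof=m.sum(1); print([(r,int(prof[r]),round(float(np.nonzero(m[r])[0].mean()),1)) for r in range(98,216,4) if prof[r]])
rows=[r for r in range(98,216) if prof[r]>=10]; a,b=rows[0],rows[-1]
ua=np.nonzero(m[a:a+15])[1].mean(); ub=np.nonzero(m[b-15:b])[1].mean(); print(a,b,ua,ub)
P=onz(c,[(ua,a+7),(ub,b-8),((ua+ub)/2,(a+b)/2),(ua,a),(ub,b+1)],88); print(P, np.linalg.norm(P[3]-P[4]))
d=P[0]-P[1]; print('yaw',np.arctan2(d[1],d[0]))
to([*P[2,:2],200],3.04)
E
```

```text
[(102, 7, 285.0), (106, 8, 285.5), (110, 8, 285.5), (114, 9, 285.0), (118, 8, 285.5), (122, 8, 285.5), (126, 12, 284.5), (130, 14, 284.5), (134, 14, 284.5), (138, 14, 284.5), (142, 15, 285.0), (146, 15, 285.0), (150, 14, 284.5), (154, 13, 285.0), (158, 13, 285.0), (162, 14, 285.5), (166, 14, 285.5), (170, 14, 285.5), (174, 13, 285.0), (178, 13, 285.0), (182, 13, 285.0), (186, 14, 285.5), (190, 12, 285.5), (194, 8, 286.5), (198, 3, 286.3), (202, 4, 286.5), (206, 3, 287.0)]
126 190 284.5 285.24
[[518.33 -32.83  88.  ]
 [559.54 -37.11  88.  ]
 [538.99 -34.98  88.  ]
 [512.68 -32.15  88.  ]
 [567.43 -38.05  88.  ]] 55.06661454914565
yaw 3.038146624675011
tool mm [ 60.4 -28.   48.7] share/row [ 0.04 -0.02  0.03] spin deg 0.8 per row 0.0011
```

>>> {"op": "servo_tool", "data": {
  "linear": [
    [0.05,-0.023,0],
    [0.05,-0.023,0],
    [0.05,-0.023,0],
    [0.05,-0.023,0],
    [0.05,-0.023,0],
    [0.052,-0.025,0],
    [0,0,0.1],
    [0,0,0.1]
  ],
  "spin": [0.006,0,0,0,0,0,0,0],
  "hand": -0.26
}}

```text
time: 26.6
tool_pos: [537.6, -33.7, 209.0]
tcp_rot: [-3.142, 0.001, 3.031]
contact_force: [-0.5, -0.0, -0.2]
grip_width: 34.3
finger_force: 0.0
```

```bash
python3 - <<'E'
from h import *
o=monitor.get_obs(); print(o['time'],o['tool_pos'],o['tcp_rot'],o['grip_width'])
to([539,-35,75],3.039)
E
```

```text
26.6 [537.64020858 -33.7360234  209.01051585] [-3.14155109e+00  1.08148722e-03  3.03144098e+00] 34.31692377731712
tool mm [ -1.5  -1.1 134. ] share/row [-0.0009 -0.0007  0.0838] spin deg -0.43 per row -0.0006
```

>>> {"op": "servo_tool", "data": {
  "linear": [
    [-0.007,-0.005,0.12],
    [0,0,0.12],
    [0,0,0.12],
    [0,0,0.12],
    [0,0,0.1],
    [0,0,0.06],
    [0,0,0.03],
    [0,0,0]
  ],
  "spin": [-0.002,0,0,0,0,0,0,0]
}}

```text
time: 27.6
tool_pos: [539.3, -34.7, 75.2]
tcp_rot: [3.142, 0.0, 3.035]
contact_force: [0.3, -0.4, -0.1]
grip_width: 33.9
finger_force: 0.0
```

>>> {"op": "servo_tool", "data": {
  "linear": [
    [0,0,0],
    [0,0,0],
    [0,0,0],
    [0,0,0],
    [0,0,0],
    [0,0,0],
    [0,0,0],
    [0,0,0]
  ],
  "spin": [0,0,0,0,0,0,0,0],
  "hand": -1
}}

```text
time: 28.6
tool_pos: [539.5, -34.7, 75.5]
tcp_rot: [-3.141, 0.001, 3.035]
contact_force: [-1.1, -1.0, 4.3]
grip_width: 11.8
finger_force: 30.0
```

>>> {"op": "servo_tool", "data": {
  "linear": [
    [0,0,-0.03],
    [0,0,-0.03],
    [0,0,-0.03],
    [0,0,-0.03],
    [0,0,-0.03],
    [0,0,-0.03],
    [0,0,0],
    [0,0,0]
  ],
  "spin": [0,0,0,0,0,0,0,0]
}}

```text
time: 29.6
tool_pos: [539.1, -34.6, 111.0]
tcp_rot: [3.141, -0.0, 3.035]
contact_force: [-1.1, 0.3, -2.7]
grip_width: 11.8
finger_force: 30.0
```

>>> {"op": "servo_tool", "data": {
  "linear": [
    [0,0,-0.07],
    [0,0,-0.09],
    [0,0,-0.1],
    [0,0,-0.1],
    [0,0,-0.1],
    [0,0,-0.1],
    [0,0,-0.07],
    [0,0,-0.04]
  ],
  "spin": [0,0,0,0,0,0,0,0]
}}

```text
time: 30.6
tool_pos: [539.4, -34.7, 246.1]
tcp_rot: [-3.142, 0.001, 3.035]
contact_force: [0.2, 0.4, -2.0]
grip_width: 11.5
finger_force: 30.0
```

```bash
python3 - <<'E'
from h import *
o=monitor.get_obs(); print(o['time'],o['tool_pos'],o['tcp_rot'],o['grip_width'],o['finger_force'])
to([531.8,313.1,242],n=12)
E
```

```text
30.6 [539.38524943 -34.67824381 246.14459769] [-3.14155765e+00  1.05296279e-03  3.03485479e+00] 11.462703703934585 29.96371239423752
tool mm [ 44.6 345.    4.1] share/row [0.0186 0.1437 0.0017]
```

>>> {"op": "servo_tool", "data": {
  "linear": [
    [0.009,0.07,0],
    [0.018,0.14,0],
    [0.02,0.15,0],
    [0.02,0.15,0],
    [0.02,0.15,0],
    [0.02,0.15,0],
    [0.02,0.15,0],
    [0.02,0.15,0]
  ],
  "spin": [0,0,0,0,0,0,0,0]
}}

```text
time: 31.6
tool_pos: [532.8, 191.1, 244.1]
tcp_rot: [-3.141, -0.002, 3.035]
contact_force: [-0.1, 0.4, -3.1]
grip_width: 11.8
finger_force: 30.0
```

>>> {"op": "servo_tool", "data": {
  "linear": [
    [0.02,0.15,0],
    [0.02,0.15,0],
    [0.018,0.14,0],
    [0.014,0.11,0],
    [0.008,0.065,0],
    [0,0,0],
    [0,0,0],
    [0,0,0]
  ],
  "spin": [0,0,0,0,0,0,0,0]
}}

```text
time: 32.6
tool_pos: [531.1, 312.4, 245.3]
tcp_rot: [-3.141, 0.0, 3.034]
contact_force: [-0.5, -0.4, -2.1]
grip_width: 11.8
finger_force: 30.0
```

>>> {"op": "servo_tool", "data": {
  "linear": [
    [0,0,0],
    [0,0,0],
    [0,0,0],
    [0,0,0],
    [0,0,0],
    [0,0,0],
    [0,0,0],
    [0,0,0]
  ],
  "spin": [0,0,0,0,0,0,0,0]
}}

```text
time: 33.6
tool_pos: [530.9, 313.3, 245.1]
tcp_rot: [3.141, 0.0, 3.035]
contact_force: [-0.4, -0.9, -2.7]
grip_width: 11.7
finger_force: 30.0
```

```bash
python3 - <<'E'
from h import *
np.set_printoptions(precision=2,suppress=True)
s=snap('scene','s8.png'); o=monitor.get_obs(); print(o['time'],o['tool_pos'],o['tcp_rot'],o['grip_width'],o['finger_force'],o['dq'])
E
```

```text
33.65 [530.86 313.24 245.14] [ 3.14 -0.    3.03] 11.642915031923508 29.96379643678665 [ 0. -0. -0. -0. -0. -0.]
```

View pics/s8.png

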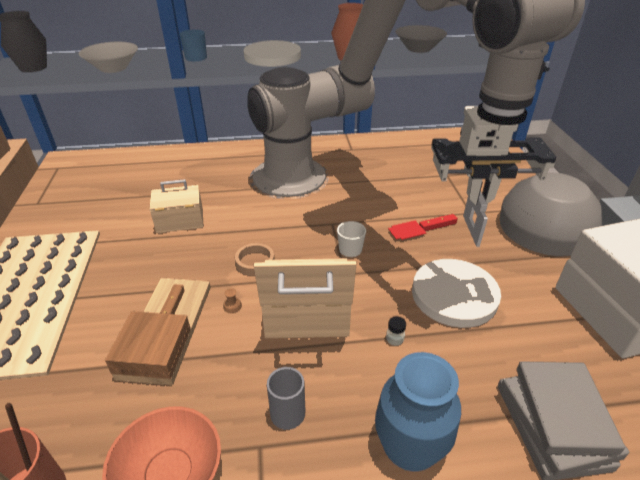

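The picture shows the windowed die held upright at (477,205) over the bat at (456,292). The flap is open at (306,285), the scraper is seated at (172,300), and the bystanders haven't moved. Handing in.

```bash
python3 -c "
from plant import workorder
print(workorder.close_job())"
```

```text
the job is handed in; nothing more can be done
None
```

The job is handed in at about 34 s: the scraper is fully home in the holder, the flap is wide open, and the long-grip die is held upright and still about 148 mm above the middle of the bat.

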